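Bolt the weld jig and hold its sprung clamp down for tacking

ROBOT

A 6-joint arm with a two-finger parallel gripper is mounted at the origin on the work surface. World frame = base frame: x ahead of the robot, y to its left, z up, the work surface at z = 0. Lengths are in m, angles in rad, forces in N, time in s.
With the tool pointing down it reaches from about 0.3 to 1 m from the base axis. Payload 5.1 kg.
Tool frame: the origin (TCP) lies at the very end of the fingers, on their centre line; the grasp point (between the pads) lies 19 mm behind it; y points along the fingers, x is the direction in which the jaws open and shut, and the axes are right-handed (so a half turn about y gives the same grasp; the last joint's range is limited). The gripper opens to 95 mm and grips with 3 to 60 N. Pads are 20 mm wide; open, the fingers measure 119 mm over their backs; the gripper's body (75 mm by 180 mm) begins 59 mm behind the grasp point.
Start: joints at [-1.378, 0.124, 1.65, -0, 1.367, -0.083], TCP at [0.177, -0.625, 0.215] pointing down, gripper open.
Joint ranges: [-2.61, 2.61], [-1.02, 2.33], [0.03, 2.71], [-1.35, 4.49], [0.32, 2.68], [-2.91, 2.91]. Speed limits (rad/s): [2.57, 2.57, 3.14, 3.14, 3.14, 3.14].

INTERFACE

Orientations are given as a unit quaternion [w, x, y, z].
In Python, from cell import ctrl, optics, order gives the robot as it stands.
- The arm moves only by the shell command python3 -m jog 'ROWS' [OPENING] [FORCE]. ROWS is JSON, a list that holds one entry, the list of rows, each a list of 6 numbers: the shift along the tool's x, y, z in units of 30 mm (1.0 is 30 mm), then the turn, a rotation vector about the tool's x, y, z in units of 10 degrees (1.0 is 10 degrees). In form: [[[x, y, z, wx, wy, wz], ...]]. A call has 1 to 20 rows; each row is the pose to reach, as a shift and turn from the pose measured when the call began, along the tool's axes at that moment; what a row does not reach only later rows make up. A row lasts 1/8 s, in which the tool goes at most 62.5 mm and 10.7 degrees, less where a joint would pass 70% of its speed; a pose out of reach is approached as far as the arm can. A call with a gripper value outside its range is refused whole. OPENING is the opening in per cent of the stroke, from 0 (shut) to 100 (fully open), set as the call begins (- or left out, the last holds). The fingers move at their own pace and stop on an object; FORCE is the grip in N (left out, the last holds). Time passes only in rows, so rows that repeat a pose let the fingers close. It gives the time, the measured TCP pose, the force and the opening at its end, in the units of the state.
- ctrl.sense(): the state, without advancing time (a new reading comes with each control period).
- optics.read_camera(name): name is "scene" or "top"; returns the picture (384x512x3 uint8, blue, green, red); there is no depth.
- optics.camera_params(name): a dict with "camera_matrix" (3x3 intrinsics, pixels), "eye" and "rotation" of the camera in the world. Camera axes: x right, y down, z forward; pixel columns grow to the right and rows downward; lengths in m; the calibration is good to about 2 mm. A picture is of the moment at which its call begins. camera_params takes no time and is no camera call.
- order.hand_in(): hands the job in, once; it reports no verdict.
The state is a dict: "time": time; "qpos": joint angles; "dq": joint speeds; "joint_efforts": joint torques, N m; "tool_pos": TCP position; "eef_rot": TCP orientation; "force": force on the tool from outside, world axes, zero at the start; "ft_torque": the same for the moment, N m; "gripper_width": opening from 0.0 (shut) to 1.0 (fully open).
Only numpy, scipy, OpenCV 4.12 (cv2) and the standard library are available. Lean on these libraries where they do the work, as an engineer would, in place of code of your own. Each camera call takes 0.05 s, during which the arm holds its last target. There are 200 camera calls.

TASK

The bracket lying in the welding jig is to be tacked: first slide the jig's barrel bolt fully home into its keeper, across the front of the bracket. Only then press the black paddle of the hold-down lever until the lever's sprung nose stands on the bracket's foot and is pushed in about half of its 12 mm travel, and finish while still holding it there, because the lever springs up when let go. The bracket stays in its nest and the other things on the table are left where they are.

Things in the scene. Friction and masses are not known exactly. Their poses are not given: they have to be found in the camera images.
- jig: Weld jig fixed on the table. Origin: on the table under the nest's middle; z up; the nest is open to jig -x (front). Offsets below are in its frame, mm. Aluminium base plate 12 high, x +-100, y -95 to 185. Nest: side blocks 32 high with inner faces at y = +-32, back stop at x = 52. Bolt track: two rails 31 high at x = -70, y = 37 to 172. Hinge post 102 high, 40 wide, at x = 30, y = 86 to 122.
- keeper (a point): Centre of the mouth of the keeper, a roofed block 37 mm high that takes the bolt's end: jig x = -70 mm, y = -35 mm, 22 mm above the table. The block reaches back to y = -61 mm.
- bolt (a joint): Slide of the steel barrel bolt (rod 12 mm thick, centre 22 mm above the table) along jig -y at jig x = -70 mm: 0 = fully drawn back, 0.082 m = fully home in the keeper (end stop). Starts between 0 and 0.025. Friction about 2.5 N; stays where it is left.
- knob (a point): Centre of the grip of the bolt's upright knob, a round steel pin 14 mm thick, 62 mm above the table; its top is 16 mm higher, and it stands free above the 31 mm high rails. At jig x = -70 mm, y = 150 mm minus the bolt's joint value (68 mm when home).
- lever_angle (a joint): Angle (rad) of the hold-down lever, a bar 16 mm wide running to jig -y over the bracket, about a pin along jig x at jig x 30, y 100 mm, 85 mm above the table. 0 = up (free end raised 0.28 rad by its spring); grows as the free end is pressed down: 0.28 = level, nose just touching the bracket; 0.335 = nose half in; 0.39 = nose all in; end stop 0.42. Springs back when let go.
- paddle_top (a point): Centre of the top of the black rubber paddle (50 x 50 x 14 mm) on the lever's free end, pressed from above; 230 mm from the hinge pin, at jig x 30, y about -120 (up) to -130 mm (level). Height above the table, and push needed: 155 mm up (3 N to start), 92 mm nose touching (7 N), 79 mm nose half in (13 N), 67 mm nose all in (18 N). Tilts with the lever.
- lever: The hold-down lever with its paddle; origin at its hinge pin (jig x 30, y 100 mm, 85 mm above the table), its y axis along the bar, away from the paddle, its x axis along jig x.
- nose_travel (a joint): How far the sprung nose (steel pin with a round black rubber tip, under the lever 110 mm from the hinge) is pushed up into the lever (m): 0 = extended, 0.012 = all the way in; half is 0.006. Spring 1.5 N per mm over 3 N preload.
- nose: The sprung nose pin with its ball tip; origin on the middle line of the lever bar, 110 mm from the hinge pin, when extended; it moves up with the nose.
- nose_tip (a point): Lowest point of the nose's rubber ball tip (22 mm across), 65 mm under the bar's middle line when extended.
- bracket: Loose steel bracket lying in the nest, about 0.5 kg: foot 110 (x) by 60 (y) by 8 mm with a thin upright web 6 mm thick, up to 34 mm high, along x at its y = +18 mm. Origin: centre of its underside, on the base plate, 12 mm above the table; its top (where the nose presses) is 20 mm above the table.
- spare1: Spare bracket of the same shape on the table beyond the jig; origin at its underside. Leave alone.
- spare2: Another spare bracket on the left of the table. Leave alone.
- spray: Spray can 66 mm across, 200 mm high, on the right; origin at its underside. Leave alone.
- cup: Small open steel cup 64 mm across, 60 mm high, near the paddle; origin at its underside. Leave alone.
- hammer: Hammer lying on the right of the table. Leave alone.
- wrench: Wrench 140 mm long lying in front of the jig. Leave alone.
- square: Magnetic welding square, an upright plate 70 mm high on a 100 by 20 mm foot, on the left. Leave alone.
Mind the look-alikes: they are no part of the job. Leave any red look-alike of the bracket alone.

How it is judged:
By the outcome, as a careful person would: the job done as asked, in the order asked, and still so for the second after the job is handed in, while the arm keeps its last pose, push and grip.
It also fails if it takes over 40 s, if anything falls off the work surface, if the arm or the gripper's body presses on something with over 40 N, if the wrist force passes 120 N, or if a joint passes its speed limit or range.

## Working session

There is one attempt and no reset: what is moved stays moved. The work goes in short steps, Python scripts to look and compute and a shell command to move; the robot and the scene stay as the last step left them, time stands still between calls to the robot, and variables do not carry over. Pictures are saved under pics/ and viewed, about 8 in all and at most 12, crops included, and the job is handed in when it is done.

```bash
mkdir -p pics
python3 - <<'E'
from cell import ctrl,optics
import cv2
for n in("scene","top"):
    cv2.imwrite(f"pics/{n}0.png",optics.read_camera(n)); p=optics.camera_params(n); print(n,p)
print(ctrl.sense())
E
```

```text
scene {'camera_matrix': array([[396.50714664,   0.        , 260.21533317],
       [  0.        , 396.50714664, 195.58626265],
       [  0.        ,   0.        ,   1.        ]]), 'eye': array([ 1.25652215, -0.25317675,  0.95821445]), 'rotation': array([-0.2939222 ,  0.74422712,  0.55996476, -0.21488417])}
top {'camera_matrix': array([[463.75092095,   0.        , 247.24767517],
       [  0.        , 463.75092095, 186.46786567],
       [  0.        ,   0.        ,   1.        ]]), 'eye': array([ 0.43007991, -0.03998846,  1.64841753]), 'rotation': array([ 0.02409592, -0.70163232,  0.71194463, -0.01631883])}
{'time': 0.1, 'qpos': array([-1.37759186e+00,  1.24434812e-01,  1.65152737e+00, -1.40667126e-07,
        1.36748612e+00, -8.26141304e-02]), 'dq': array([ 7.70071910e-05, -6.10050487e-04, -3.66827711e-03, -3.53695916e-04,
       -2.60810642e-04, -1.20149719e-03]), 'joint_efforts': array([ 3.91417170e-04, -4.18880475e+01, -3.61096680e+01,  7.76725193e-02,
        4.61806543e-02, -6.14950454e-05]), 'tool_pos': array([ 0.17687014, -0.62487699,  0.2135192 ]), 'eef_rot': array([ 0.56442636, -0.56355131,  0.42700519, -0.42602744]), 'force': array([ 0.07954174, -0.04433327,  0.21009524]), 'ft_torque': array([-0.01879436, -0.02933557, -0.03120722]), 'gripper_width': 1.0021126534686933}
```

View pics/top0.png

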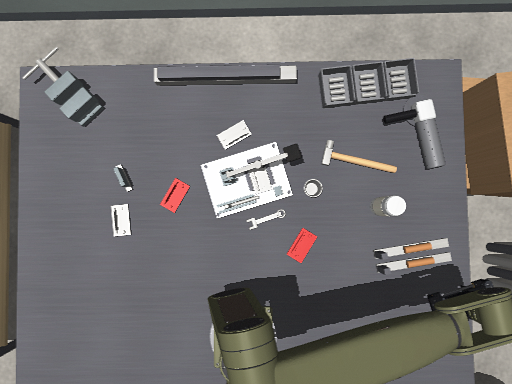

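View pics/scene0.png

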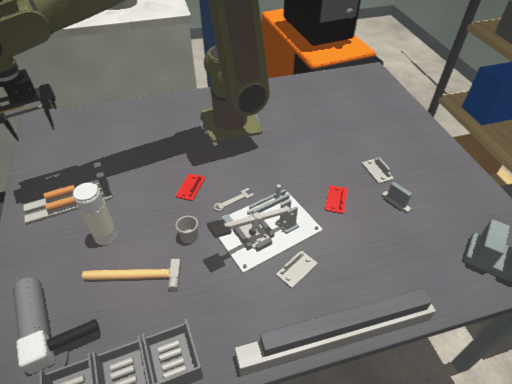

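Top view: the jig's white plate has corners at about (202,165), (275,143), (290,190) and (217,216). The black paddle is at (293,155), the cup at (313,188) and the wrench at (266,218). The brackets at (175,196) and (302,246) are red look-alikes, and (121,220) and (235,134) are the spares. The bracket for the job is the one in the nest at about (261,180). I'll measure the jig and confirm in a crop.

```bash
cat > h.py <<'E'
import numpy as np,cv2
from scipy.spatial.transform import Rotation as R
from cell import ctrl,optics
def rot(q): return R.from_quat(np.roll(q,-1))
def ray(n,uv):
    p=optics.camera_params(n);K=p["camera_matrix"]
    d=rot(p["rotation"]).apply(np.linalg.solve(K,[uv[0],uv[1],1.])); return p["eye"],d
def onz(n,uv,z):
    e,d=ray(n,uv); return e+d*(z-e[2])/d[2]
def proj(n,X):
    p=optics.camera_params(n); c=rot(p["rotation"]).inv().apply(np.atleast_2d(X)-p["eye"])@p["camera_matrix"].T
    return c[:,:2]/c[:,2:]
E
python3 - <<'E'
from h import *
im=cv2.imread("pics/top0.png")
hsv=cv2.cvtColor(im,cv2.COLOR_BGR2HSV)
m=((hsv[...,2]>150)&(hsv[...,1]<50)).astype(np.uint8)*255
m2=np.zeros_like(m); m2[138:222,195:296]=m[138:222,195:296]
cs,_=cv2.findContours(m2,cv2.RETR_EXTERNAL,cv2.CHAIN_APPROX_NONE)
c=[k for k in cs if cv2.contourArea(k)>30]; print([(cv2.boundingRect(k),cv2.contourArea(k)) for k in c])
c=max(c,key=cv2.contourArea)
P=np.array([onz("top",q[0],.012)[:2] for q in cv2.convexHull(c)],np.float32)
(cx,cy),(w,h),a=cv2.minAreaRect(P*1000); print(cx,cy,w,h,a)
b=cv2.boxPoints(((cx,cy),(w,h),a));print(b)
# jig y axis = long side pointing +y
e=[b[1]-b[0],b[2]-b[1]]; L=max(e,key=np.linalg.norm); L=L/np.linalg.norm(L); L*=np.sign(L[1])
yj=L; xj=np.array([yj[1],-yj[0]])
o=np.array([cx,cy])-45*yj; print("origin",o,"x",xj,"yaw",np.degrees(np.arctan2(xj[1],xj[0])))
J=lambda x,y,z:np.r_[(o+x*xj+y*yj)/1000,z/1000]
np.save("jig.npy",np.r_[o/1000,xj])
pts=[J(-100,-95,12),J(100,-95,12),J(100,185,12),J(-100,185,12),J(30,-120,155),J(-70,150,78),J(-70,125,78),J(-70,-35,37),J(30,100,102),J(0,0,20)]
for n in("top","scene"):
    im=cv2.imread(f"pics/{n}0.png");uv=proj(n,pts);c0=uv.mean(0).astype(int)-[60,50]
    cr=cv2.resize(im[c0[1]:c0[1]+100,c0[0]:c0[0]+130],None,fx=5,fy=5,interpolation=cv2.INTER_CUBIC)
    for i,q in enumerate(uv): cv2.circle(cr,tuple(((q-c0+.5)*5).astype(int)),3,(0,0,255) if i<4 else (255,0,255),1)
    print(n,c0,uv.round(1).tolist())
    globals()[n]=cr
cv2.imwrite("pics/c1.png",cv2.resize(np.vstack([top,scene]),None,fx=.6,fy=.6,interpolation=cv2.INTER_AREA))
E
```

```text
[((247, 209, 38, 13), 114.5), ((200, 142, 93, 76), 3889.0), ((218, 138, 26, 12), 107.5)]
552.2451782226562 -30.429580688476562 199.3478546142578 306.4405517578125 16.356918334960938
[[ 413.45557   88.51909]
 [ 499.75537 -205.5186 ]
 [ 691.0348  -149.37825]
 [ 604.735    144.65944]]
origin [564.91808033 -73.60825348] x [0.95952606 0.28162006] yaw 16.356916
top [192 131] [[295.6, 193.7], [278.7, 140.0], [203.3, 163.2], [219.8, 217.2], [295.0, 151.2], [225.7, 205.8], [232.7, 203.6], [277.2, 190.3], [230.8, 172.7], [261.5, 174.5]]
scene [197 168] [[205.9, 225.8], [239.6, 274.4], [319.9, 231.0], [281.9, 190.1], [215.6, 229.0], [279.2, 185.8], [272.5, 188.9], [227.7, 218.9], [285.0, 207.9], [249.9, 233.2]]
```

View pics/c1.png

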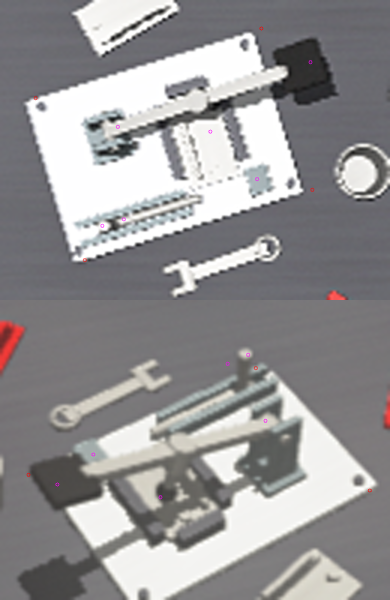

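The crop confirms the bracket in the nest under the lever, with the knob pin at crop (110,222) and the paddle at (305,70). The lever tip stretched the plate fit (306 mm instead of 280), so I'll refit after removing the thin parts and check it against the paddle centre.

Run:
```python
from h import *
im=cv2.imread("pics/top0.png")
hsv=cv2.cvtColor(im,cv2.COLOR_BGR2HSV)
m=((hsv[...,2]>150)&(hsv[...,1]<50)).astype(np.uint8)*255
m2=np.zeros_like(m); m2[138:222,195:296]=m[138:222,195:296]
m2=cv2.resize(m2,None,fx=4,fy=4,interpolation=cv2.INTER_LINEAR); m2=(m2>127).astype(np.uint8)*255
cs,_=cv2.findContours(m2,cv2.RETR_EXTERNAL,cv2.CHAIN_APPROX_NONE); c=max(cs,key=cv2.contourArea)
f=np.zeros_like(m2);cv2.drawContours(f,[c],-1,255,-1)
f=cv2.morphologyEx(f,cv2.MORPH_CLOSE,np.ones((21,21)));f=cv2.morphologyEx(f,cv2.MORPH_OPEN,cv2.getStructuringElement(cv2.MORPH_ELLIPSE,(45,45)))
cs,_=cv2.findContours(f,cv2.RETR_EXTERNAL,cv2.CHAIN_APPROX_NONE); c=max(cs,key=cv2.contourArea)
P=np.array([onz("top",(q[0]-1.5)/4,.012)[:2] for q in cv2.convexHull(c)],np.float32)
(cx,cy),(w,h),a=cv2.minAreaRect(P*1000); print(cx,cy,w,h,a)
b=cv2.boxPoints(((cx,cy),(w,h),a))
e=[b[1]-b[0],b[2]-b[1]]; L=max(e,key=np.linalg.norm); yj=L/np.linalg.norm(L); yj*=np.sign(yj[1])
xj=np.array([yj[1],-yj[0]]); o=np.array([cx,cy])-45*yj; print("origin",o,"x",xj,"yaw",np.degrees(np.arctan2(xj[1],xj[0])))
J=lambda x,y,z:np.r_[(o+x*xj+y*yj)/1000,z/1000]
np.save("jig.npy",np.r_[o/1000,xj])
def inv(X): d=X[:2]*1000-o; return [round(float(d@xj),1),round(float(d@yj),1)]
# paddle in both views
for n,(x0,x1,y0,y1),z in(("top",(280,306,142,168),.15),("scene",(205,232,215,240),.15)):
    im=cv2.imread(f"pics/{n}0.png"); g=im.max(2); k=np.zeros_like(g);k[y0:y1,x0:x1]=(g[y0:y1,x0:x1]<50)
    M=cv2.moments(k,True); u=(M["m10"]/M["m00"],M["m01"]/M["m00"]); print(n,"paddle",u,M["m00"],inv(onz(n,u,z)))
pts=[J(-100,-95,12),J(100,-95,12),J(100,185,12),J(-100,185,12),J(30,-120,155),J(-70,150,78),J(-70,125,78),J(-70,-35,37),J(30,100,102),J(0,0,20)]
out=[]
for n in("top","scene"):
    im=cv2.imread(f"pics/{n}0.png");uv=proj(n,pts);c0=np.array([192,131]if n=="top" else [197,168])
    cr=cv2.resize(im[c0[1]:c0[1]+100,c0[0]:c0[0]+130],None,fx=6,fy=6,interpolation=cv2.INTER_CUBIC)
    for i,q in enumerate(uv): cv2.circle(cr,tuple(((q-c0+.5)*6).astype(int)),4,(0,0,255) if i<4 else (255,0,255),1)
    out.append(cr)
cv2.imwrite("pics/c2.png",cv2.resize(np.vstack(out),None,fx=.5,fy=.5,interpolation=cv2.INTER_AREA))
# knob: hand pixel from crop c1 scene (245,352)/3
print("knob scene z78",inv(onz("scene",np.array([245,352-300])/3+[197,168]-.5,.078)),"top",inv(onz("top",np.array([110,222])/3+[192,131]-.5,.078)))
s=ctrl.sense();print(rot(s["eef_rot"]).as_matrix().round(3))
for p in [(-70,138,62),(-70,68,62),(30,-120,155),(30,-130,79)]:print(p,J(*p).round(4))
```

```text
549.5108642578125 -21.120635986328125 199.56396484375 287.2576904296875 16.356895446777344
origin [562.18375206 -64.29931259] x [0.9595261  0.28161973] yaw 16.356897
top paddle (292.6468531468532, 155.12237762237763) 286.0 [20.7, -119.3]Traceback (most recent call last):
  File "<stdin>", line 22, in <module>
ZeroDivisionError: float division by zero
```

Run:
```python
from h import *
v=np.load("jig.npy");o=v[:2]*1000;xj=v[2:];yj=np.array([-xj[1],xj[0]])
J=lambda x,y,z:np.r_[(o+x*xj+y*yj)/1000,z/1000]
def inv(X): d=X[:2]*1000-o; return [round(float(d@xj),1),round(float(d@yj),1)]
pts=[J(-100,-95,12),J(100,-95,12),J(100,185,12),J(-100,185,12),J(-70,150,78),J(-70,125,78),J(-70,-35,37),J(30,100,102),J(0,0,20)]
for sx in(5,55):
  for sy in (-95,-145):pts.append(J(sx,sy,155+(13 if sy<-100 else 0)-7))
out=[]
for n in("top","scene"):
    im=cv2.imread(f"pics/{n}0.png");uv=proj(n,pts);c0=np.array([192,131]if n=="top" else [197,168])
    cr=cv2.resize(im[c0[1]:c0[1]+95,c0[0]:c0[0]+128],None,fx=6,fy=6,interpolation=cv2.INTER_CUBIC)
    for i,q in enumerate(uv): cv2.circle(cr,tuple(((q-c0+.5)*6).astype(int)),4,(0,0,255) if i<4 else (255,0,255),1)
    out.append(cr)
cv2.imwrite("pics/c2.png",cv2.resize(np.vstack(out),None,fx=.52,fy=.52,interpolation=cv2.INTER_AREA))
print("knob scene z78",inv(onz("scene",np.array([245,352-300])/3+[197,168]-.5,.078)),"top",inv(onz("top",np.array([110,222])/3+[192,131]-.5,.078)))
s=ctrl.sense();print(rot(s["eef_rot"]).as_matrix().round(3))
for p in [(-70,138,62),(-70,68,62),(30,-120,155),(30,-130,79)]:print(p,J(*p).round(4))
```

```text
knob scene z78 [-75.1, 140.0] top [-68.2, 130.9]
[[ 0.272 -0.     0.962]
 [-0.962  0.002  0.272]
 [-0.002 -1.     0.   ]]
(-70, 138, 62) [0.4562 0.0484 0.062 ]
(-70, 68, 62) [ 0.4759 -0.0188  0.062 ]
(30, -120, 155) [ 0.6248 -0.171   0.155 ]
(30, -130, 79) [ 0.6276 -0.1806  0.079 ]
```

View pics/c2.png

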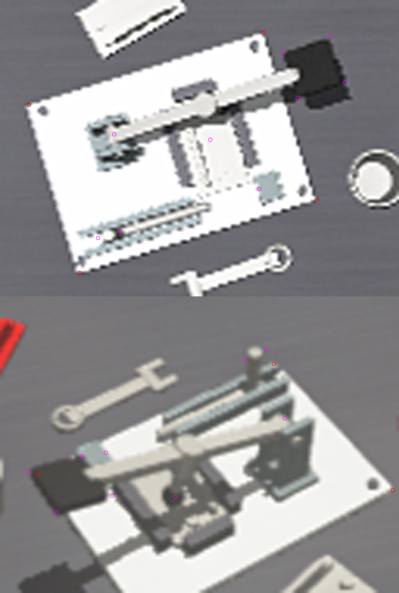

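The plate fit matches in both views. The knob lies at jig y ≈ 137 in each view, so it is near world (0.4565, 0.0475). The tool axes already line up with the jig: tool x is jig -y, tool y is down and tool z is jig +x.

```bash
python3 -m jog '[[[-1,-1,1,0,0,0],[-2.5,-1,2.2,0,0,0],[-4,-1,3.4,0,0,0],[-5.5,-1,4.6,0,0,0],[-7,-1,5.8,0,0,0],[-8.5,-1,7,0,0,0],[-10,-1,8.2,0,0,0],[-11.5,-1,9.3,0,0,0],[-13,-1,10.4,0,0,0],[-14.5,-1,11.5,0,0,0],[-16,-0.5,12.7,0,0,0],[-17.5,0,13.9,0,0,0],[-18.5,1,14.7,0,0,0],[-19,1.8,15.05,0,0,0],[-19,2,15.05,0,0,0],[-19,2,15.05,0,0,0]]]' 100 25
python3 - <<'E'
from h import *
s=ctrl.sense();print(s["time"],s["tool_pos"],rot(s["eef_rot"]).as_matrix().round(3).tolist())
for n in("top","scene"):
    im=optics.read_camera(n); cv2.imwrite(f"pics/{n}1.png",im)
im=cv2.imread("pics/scene1.png")[120:270,180:360]
cv2.imwrite("pics/s1.png",cv2.resize(im,None,fx=4,fy=4,interpolation=cv2.INTER_CUBIC))
E
```

```text
time: 2.1
tool_pos: [0.4557, 0.0462, 0.1544]
eef_rot: [0.564, -0.564, 0.427, -0.426]
force: [0.4, -0.2, 0.8]
gripper_width: 0.998
2.1 [0.4557041  0.04618019 0.15442898] [[0.272, -0.001, 0.962], [-0.962, 0.002, 0.272], [-0.002, -1.0, -0.001]]
```

View pics/s1.png

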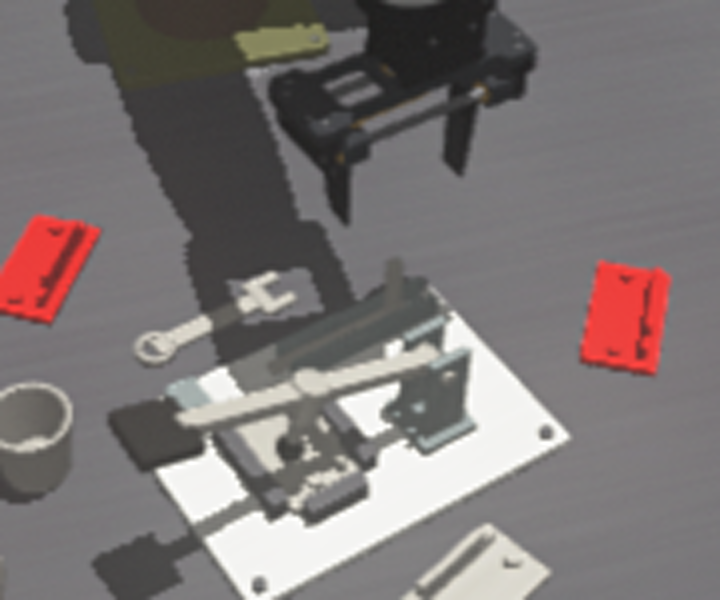

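The open fingers, with tips at (345,220) and (460,170), straddle the knob at (395,270) from above, in line with the rails. I'll go down 111 mm and grip.

```bash
python3 -m jog '[[[0,1,0,0,0,0],[0,2,0,0,0,0],[0,2.8,0,0,0,0],[0,3.4,0,0,0,0],[0,3.7,0,0,0,0],[0,3.7,0,0,0,0]]]' 100 25
python3 -m jog '[[[0,0,0,0,0,0],[0,0,0,0,0,0],[0,0,0,0,0,0],[0,0,0,0,0,0],[0,0,0,0,0,0],[0,0,0,0,0,0],[0,0,0,0,0,0],[0,0,0,0,0,0]]]' 0 25
```

```text
time: 2.95
tool_pos: [0.4569, 0.0456, 0.0451]
eef_rot: [0.564, -0.563, 0.427, -0.427]
force: [-0.1, 1.0, -0.0]
gripper_width: 0.996
time: 3.95
tool_pos: [0.4569, 0.0456, 0.0451]
eef_rot: [0.564, -0.563, 0.427, -0.427]
force: [-0.5, 0.3, -0.4]
gripper_width: 0.213
```

```bash
python3 -m jog '[[[0,0,0,0,0,0],[0,0,0,0,0,0],[0,0,0,0,0,0],[0,0,0,0,0,0]]]'
```

```text
time: 4.45
tool_pos: [0.4569, 0.0457, 0.0451]
eef_rot: [0.564, -0.563, 0.427, -0.427]
force: [-0.8, 2.2, 0.6]
gripper_width: 0.142
```

```bash
python3 -m jog '[[[0.3,0,0,0,0,0],[0.6,0,0,0,0,0],[0.9,0,0.01,0,0,0],[1.2,0,0.01,0,0,0],[1.5,0,0.01,0,0,0],[1.8,0,0.02,0,0,0],[2.0,0,0.02,0,0,0],[2.0,0,0.02,0,0,0]]]'
python3 -m jog '[[[0.1,0,0,0,0,0],[0.2,0,0,0,0,0],[0.3,0,0,0,0,0],[0.35,0,0,0,0,0],[0.4,0,0,0,0,0],[0.4,0,0,0,0,0]]]'
```

```text
time: 5.45
tool_pos: [0.4742, -0.013, 0.0451]
eef_rot: [0.564, -0.563, 0.426, -0.428]
force: [2.6, -2.0, -2.4]
gripper_width: 0.142
time: 6.2
tool_pos: [0.4753, -0.0174, 0.045]
eef_rot: [0.567, -0.559, 0.432, -0.424]
force: [-5.3, 30.3, 8.2]
gripper_width: 0.144
```

Force rose to 30 N at the TCP position predicted for home (0.4759, -0.0188), so the bolt is on its end stop. I'll release, lift and check.

```bash
python3 -m jog '[[[0,0,0,0,0,0],[0,0,0,0,0,0],[0,0,0,0,0,0],[0,0,0,0,0,0]]]' 50
python3 -m jog '[[[0,-0.8,0,0,0,0],[0,-2,0,0,0,0],[0,-3.5,0,0,0,0],[0,-5,0,0,0,0],[0,-6,0,0,0,0],[0,-6,0,0,0,0]]]' 0
python3 - <<'E'
from h import *
s=ctrl.sense();print(s["time"],s["tool_pos"],rot(s["eef_rot"]).as_matrix().round(3).tolist())
im=optics.read_camera("scene");cv2.imwrite("pics/scene2.png",im)
cv2.imwrite("pics/s2.png",cv2.resize(im[120:270,180:360],None,fx=4,fy=4,interpolation=cv2.INTER_CUBIC))
v=np.load("jig.npy");o=v[:2]*1000;xj=v[2:];yj=np.array([-xj[1],xj[0]])
for y in(68,71): print((proj("scene",np.r_[(o-70*xj+y*yj)/1000,.078])-[180,120])*4)
T=np.r_[(o+30*xj-122*yj)/1000,.17]; print("paddle",T,"shift units",rot(s["eef_rot"]).inv().apply(T-s["tool_pos"])/.03)
E
```

```text
time: 6.7
tool_pos: [0.4753, -0.0179, 0.0449]
eef_rot: [0.566, -0.559, 0.432, -0.424]
force: [-0.7, -0.0, 0.5]
gripper_width: 0.484
time: 7.45
tool_pos: [0.4775, -0.0213, 0.2281]
eef_rot: [0.567, -0.558, 0.43, -0.426]
force: [0.3, -0.1, -0.6]
gripper_width: 0.01
7.45 [ 0.47753207 -0.02128338  0.22808365] [[0.267, 0.003, 0.964], [-0.964, 0.014, 0.266], [-0.013, -1.0, 0.007]]
[[317.92999893 299.64339479]]
[[321.26901379 298.09593955]]
paddle [ 0.62532714 -0.17291291  0.17      ] shift units [6.20876818 1.87939857 3.38883143]
```

View pics/s2.png

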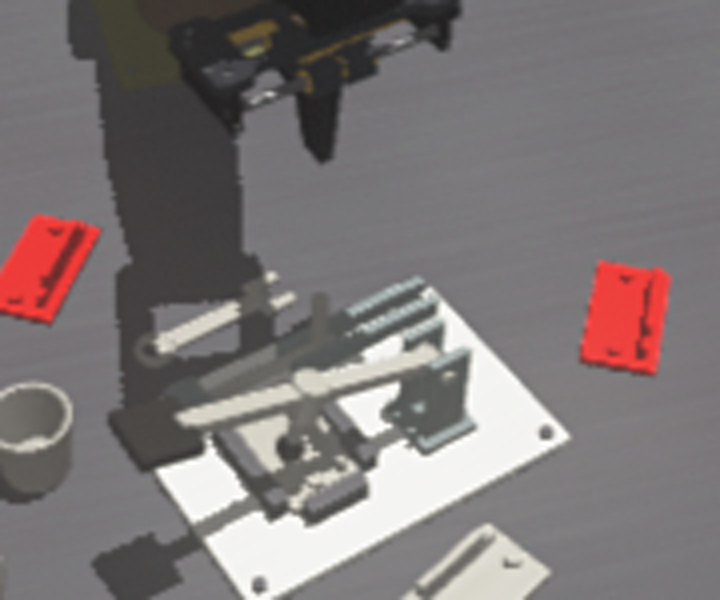

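The knob top is at (320,295), against the predicted home pixel (318,300), and everything else is undisturbed. Next I move above the paddle.

```bash
python3 -m jog '[[[1,0,0.5,0,0,0],[2.2,0,1.2,0,0,0],[3.4,0,1.9,0,0,0],[4.6,0,2.5,0,0,0],[5.6,0,3.1,0,0,0],[6.3,0.6,3.4,0,0,0],[6.3,1.2,3.4,0,0,0],[6.3,1.6,3.4,0,0,0],[6.3,1.6,3.4,0,0,0]]]' 0
python3 - <<'E'
from h import *
s=ctrl.sense();print(rot(s["eef_rot"]).as_matrix().round(3).tolist())
a=optics.read_camera("scene")[150:270,170:300];b=optics.read_camera("top")[110:230,220:350]
cv2.imwrite("pics/s3.png",cv2.resize(np.hstack([a,b]),None,fx=3,fy=3,interpolation=cv2.INTER_CUBIC))
v=np.load("jig.npy");o=v[:2]*1000;xj=v[2:];yj=np.array([-xj[1],xj[0]]);d=s["tool_pos"][:2]*1000-o;print("jig",d@xj,d@yj)
E
```

```text
time: 8.62
tool_pos: [0.6234, -0.1741, 0.1729]
eef_rot: [0.566, -0.559, 0.433, -0.423]
force: [-0.4, -0.1, -0.3]
gripper_width: 0.002
[[0.267, -0.005, 0.964], [-0.963, 0.016, 0.267], [-0.017, -1.0, -0.0]]
jig 27.7938458972641 -122.59072241586199
```

View pics/s3.png

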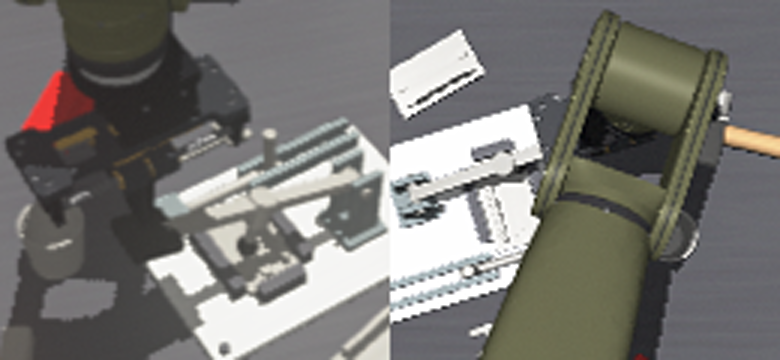

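The closed fingers at (150,210) are over the paddle at (150,240). I'll press down, first to about 95 mm.

```bash
python3 -m jog '[[[0,0.4,0.03,0,0,0],[0,0.8,0.05,0,0,0],[0.05,1.2,0.05,0,0,0],[0.1,1.6,0.05,0,0,0],[0.12,2,0.05,0,0,0],[0.15,2.3,0.05,0,0,0],[0.15,2.6,0.05,0,0,0],[0.15,2.6,0.05,0,0,0]]]'
```

```text
time: 9.72
tool_pos: [0.6276, -0.1782, 0.0973]
eef_rot: [0.567, -0.559, 0.431, -0.425]
force: [0.8, -4.7, 7.1]
gripper_width: 0.003
```

```bash
python3 -m jog '[[[0,0.1,0,0,0,0],[0,0.2,0,0,0,0],[0,0.3,0,0,0,0],[0,0.4,0,0,0,0],[0,0.5,0,0,0,0],[0,0.6,0,0,0,0],[0,0.6,0,0,0,0],[0,0.6,0,0,0,0]]]'
```

```text
time: 10.72
tool_pos: [0.6278, -0.1785, 0.0814]
eef_rot: [0.566, -0.559, 0.431, -0.425]
force: [-2.9, -1.5, 11.7]
gripper_width: 0.002
```

```bash
python3 -m jog '[[[0,0.1,0,0,0,0],[0,0.15,0,0,0,0],[0,0.15,0,0,0,0],[0,0.15,0,0,0,0],[0,0.15,0,0,0,0]]]'
python3 - <<'E'
from h import *
a=optics.read_camera("scene")[150:270,170:300]
s=ctrl.sense();print(s["time"],s["tool_pos"],s["force"])
cv2.imwrite("pics/s4.png",cv2.resize(a,None,fx=5,fy=5,interpolation=cv2.INTER_CUBIC))
E
```

```text
time: 11.35
tool_pos: [0.6278, -0.1785, 0.0789]
eef_rot: [0.566, -0.559, 0.431, -0.425]
force: [-4.6, -0.6, 12.3]
gripper_width: 0.003
11.4 [ 0.62778449 -0.1784971   0.07889183] [-4.75424336 -0.33643425 12.50010514]
```

View pics/s4.png

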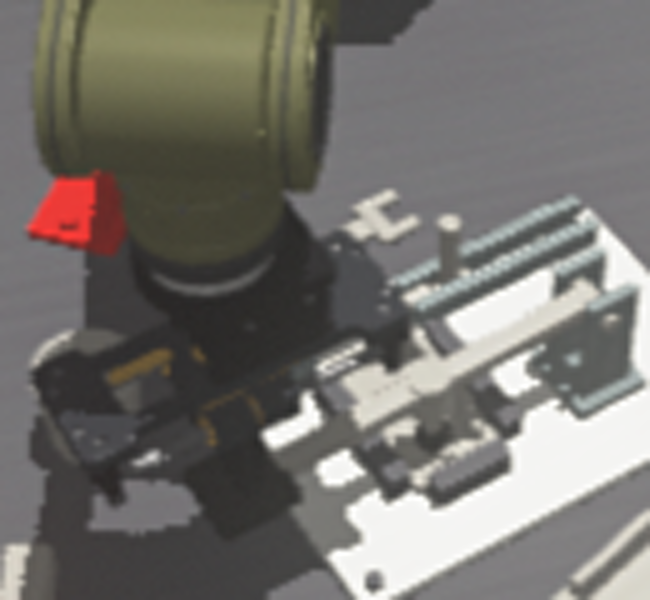

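The lever is down with the nose on the foot at (432,430), and the knob is still home at (448,240). The TCP is at 78.9 mm with 12.5 N, which matches the half-in figures of 79 mm and 13 N. Handing in.

```bash
python3 -c "
from cell import order,ctrl
print(order.hand_in()); s=ctrl.sense(); print(s['time'],s['tool_pos'],s['force'])"
```

```text
the job is handed in; nothing more can be done
None
the job is handed in; nothing more can be done
```

The job is handed in, with the bolt home and the arm still holding the lever down; the hand-in itself gives no verdict.

- **Bolt:** I gripped the knob and slid it about 66 mm until it met the end stop at 30 N. The picture after release showed the knob within about 5 px (4x crop) of its predicted home spot.
- **Hold-down lever:** I then pressed the paddle with the closed fingers. The last reading was a fingertip height of 78.9 mm and a 12.5 N push, against 79 mm and 13 N for the nose half in. There was also about 5 N of sideways friction. The clock stood at 11.4 s.
- **Other checks:** The last picture shows the nose on the bracket's foot, the bracket in its nest and the knob still home. The other things looked undisturbed where they could be seen, but the gripper partly hid the cup. The spray can, hammer, left-hand spare bracket and square lay outside the last crops, so I did not check them again.
- **Disagreements:** My first fit of the jig plate was wrong, 306 mm long instead of 280, because the lever tip stretched it. The refit gave 287 mm, an error of a few mm along the jig. I could not read the state after the hand-in.

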